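# Shift the bench lathe's gear lever through its gate

## Task

Push the bench lathe's black-knobbed gear lever through its gate and fully home to the end of the corner slot marked with the green disc, and leave it there. Push it from the side with your fingers, without taking the knob or stem between them and without forcing it hard against the gate, and leave the loose things on the bench and on the lathe where they are.

Things in the scene. Friction and masses are not known exactly. Their poses are not given: they have to be found in the camera images.
- lathe: green bench-lathe headstock, 150 (x) x 160 (y) x 94 mm high, fixed to the bench; a chuck and a low steel bed stick out of its +y face (to 253 mm from the origin), a pulley guard 18 mm out of its -y face. Origin: centre of its underside, on the bench, straight below the centre of the gate. A gear lever stands up through the gate on its top
- gate_centre (a point): centre of the top face of the aluminium gate plate (116 x 124 mm), 100 mm above the lathe's origin; axes as the lathe's. Three lanes run along x, at y = -30, 0, +30 mm, each 18 mm wide, from x = -33 to +33, joined only by one 18 mm wide cross channel along y at x = 0: six slots. The lever's 10 mm stem has 4 mm of play either way in them (8 mm at the knob)
- knob (a point): centre of the black ball knob (34 mm diameter) on the gear lever, 165 mm from its pivot; z along the stem. In the lathe's frame: x = 0 when the stem is in the cross channel; there y = +-58 mm in the outer lanes, 0 in the middle one; fully home in a corner slot x = +-52, y = +-55 mm. 183 mm above the bench upright, 165 in a corner slot. Stays where left; 2 to 4 N moves it
- pivot (a point): point about which the lever tilts, inside the headstock, 18 mm above the lathe's origin; axes as the lathe's
- stem_at_gate (a point): point on the axis of the lever's stem 79.5 mm from the pivot, at the level of the gate plate when upright; fully home in a corner slot it is about 21 mm horizontally from the centre of that slot's coloured disc
- lever_fore (a joint): tilt of the lever along the lanes, rad: 0 in the cross channel, positive leaning to the lathe's +x, about +-0.32 at the ends of the slots
- lever_side (a joint): tilt of the lever across the lanes, rad: 0 in the middle lane, about +0.36 in the lane at the lathe's +y side, -0.36 in the lane at its -y side
- mark_green: green disc, 15 mm diameter, 3 mm thick, lying on the gate plate just beyond the blind end of the slot it names; origin: centre of its underside. Each of the four corner slots (outer lanes) has a disc of another colour (green, red, yellow, blue), at x = +-46, y = +-30 mm in the lathe's frame; which colour is where changes
- loupe_mid (a point): centre of a loose black eye loupe, 34 mm diameter, 34 mm high, standing on the bench at the lathe's -y side
- screwdriver_grip (a point): grip of a loose yellow screwdriver, 150 mm long, lying on the bench on the robot's side of the lathe
- collet_mid (a point): centre of a loose brass collet, 22 mm diameter, 32 mm high, standing on the lathe's bed beyond the chuck
- tweezers_mid (a point): middle of loose steel tweezers, 120 mm long, 8 mm high, lying to the right
- tray: loose wooden parts tray 110 x 150 x 25 mm on the right; origin: centre of its underside
- jar_mid (a point): centre of a loose amber jar, 52 mm diameter, 60 mm high, on the left
- hammer_grip (a point): grip of a loose hammer, 200 mm long, lying on the left

How it is judged:
At the end, for the whole second after the job is handed in: The lever rests in the corner slot with the green disc, within about 4.5 mm of the slot's end at gate level (about 9 mm at the knob): its stem point at gate level less than 26 mm horizontally from the green disc's centre (21 mm when hard home), the lever not moving (horizontal distance between stem_at_gate and mark_green below 0.026 m and velocity of joint lever_fore between -0.05 and 0.05 rad/s and velocity of joint lever_side between -0.05 and 0.05 rad/s); the robot touches nothing.
It fails at once if the knob or stem is taken between the fingers (grasp point inside the lever) (x of the grasp point in the frame of knob between -0.012 and 0.012 m and y of the grasp point in the frame of knob between -0.012 and 0.012 m and z of the grasp point in the frame of knob between -0.08 and 0.015 m).
It fails at once if the lever is forced: more than 45 N from the fingers or arm on the lever (contact force between any of the fingers, the arm and lever_side above 45 N).
It fails at once if a loose thing is moved more than 25 mm or lifted (distance of any of loupe_mid, screwdriver_grip, collet_mid, tweezers_mid, tray, jar_mid, hammer_grip from where it was at the start of the episode above 0.025 m).
It also fails if it takes over 48 s, if anything falls off the work surface, if the arm or the gripper's body presses on something with over 40 N, if the wrist force passes 120 N, or if a joint passes its speed limit or range.

## Robot

A 6-joint arm with a two-finger parallel gripper is mounted at the origin on the work surface. World frame = base frame: x ahead of the robot, y to its left, z up, the work surface at z = 0. Lengths are in m, angles in rad, forces in N, time in s.
With the tool pointing down it reaches from about 0.25 to 0.725 m from the base axis. Payload 4 kg.
Tool frame: the origin (TCP) lies at the very end of the fingers, on their centre line; the grasp point (between the pads) lies 19 mm behind it; y points along the fingers, z is the direction in which the jaws open and shut, and the axes are right-handed (so a half turn about y gives the same grasp; the last joint's range is limited). The gripper opens to 85 mm and grips with 20 to 120 N. Pads are 22 mm wide; open, the fingers measure 114 mm over their backs; the gripper's body (76 mm by 85 mm) begins 54 mm behind the grasp point. The pads swing forward as they close: fully open they stand 13 mm farther back than shut.
Start: joints at [-1.294, 0.241, 0.005, 1.335, 0, 1.571], TCP at [0.137, -0.481, 0.231] pointing down, gripper open.
Joint ranges: [-2.72, 2.72], [-1.05, 1.87], [-1.09, 1.28], [-1.99, 2.15], [-1.42, 1.44], [-3.14, 3.14]. Speed limits (rad/s): [2.79, 2.79, 3.14, 3.14, 3.14, 3.14].

## Interface

Orientations are given as a unit quaternion [x, y, z, w].
In Python, from workcell import bot gives the robot as it stands. The module is installed in compiled form; this text tells all that it offers.
- The arm moves only by the tool move_arm, never from a script. Its argument "increments" is a list of rows, each an object with "grip": the closure, from 0 (fully open) to 1 (shut); "linear": the shift along the tool's x, y, z scaled (see below), a list of three; "twist": the turn about the tool's y scaled (see below). A call has exactly 5 rows; each row shifts and turns the pose as measured when the row begins, along the tool's axes as they then stand; what a row does not reach is not made up. The controller multiplies each number of a shift by 0.2 m and each number of a turn by 2 rad. A row lasts 1/10 s, in which the tool goes at most 50 mm and 8.59 degrees, less where a joint would pass 70% of its speed; a pose out of reach is approached as far as the arm can. A call with a number of a shift or a turn outside -1 to 1 is refused whole. A call with a gripper value outside its range is refused whole. The fingers move at their own pace and stop on an object; the grip force is fixed at half the most. Time passes only in rows, so rows that do not move let the fingers close, or fill a call up. It gives the time, the measured TCP pose, the force and the opening at its end, in the units of the state.
- bot.get_obs(): the state, without advancing time (a new reading comes with each control period).
- bot.camera(name): name is "side" or "top" or "wrist"; returns (picture, depth): 480x640x3 uint8, blue, green, red; 480x640 float32, m along the optical axis (not along the pixel's ray), 0 where there is no reading.
- bot.camera_params(name): a dict with "camera_matrix" (3x3 intrinsics, pixels), "rvec" (rotation vector, rad) and "tvec" (3), from world to camera coordinates, as OpenCV has them; the wrist camera has in their place "T_tool_cam" (4x4, takes a point from camera to tool coordinates, whose origin is the TCP and whose axes are the tool frame's). Camera axes: x right, y down, z forward; pixel columns grow to the right and rows downward; lengths in m; the calibration is good to about 2 mm. A picture is of the moment at which its call begins: read the wrist's pose just before it. camera_params takes no time and is no camera call.
- bot.job_done(): hands the job in, once; it reports no verdict.
The state is a dict: "clock": time; "joint_pos": joint angles; "joint_vel": joint speeds; "tau": joint torques, N m; "eef_pos": TCP position; "tool_rot": TCP orientation; "ft_force": force on the tool from outside, world axes, zero at the start; "ft_torque": the same for the moment, N m; "grip_width": finger opening in m.
Only numpy, scipy, OpenCV 4.12 (cv2) and the standard library are available. Lean on these libraries where they do the work, as an engineer would, in place of code of your own. Each camera call takes 0.05 s, during which the arm holds its last target. There are 200 camera calls.

## Working session

There is one attempt and no reset: what is moved stays moved. The work goes in short steps, Python scripts to look and compute and a tool call to move; the robot and the scene stay as the last step left them, time stands still between calls to the robot, and variables do not carry over. Pictures are saved under pics/ and viewed, about 8 in all and at most 12, crops included, and the job is handed in when it is done.

Besides the shell and the picture viewer there is one more tool, called after "Emit:" in YAML: its name, and indented under it one key for each argument. move_arm: Moves the arm, as the interface text tells. Its arguments: {"type":"object","properties":{"increments":{"type":"array"}},"required":["increments"]}

```bash
mkdir -p pics
python3 - <<'E'
from workcell import bot
import cv2,numpy as np
o=bot.get_obs();print({k:np.round(v,3) for k,v in o.items()})
for n in("top","side"):
    p,d=bot.camera(n);cv2.imwrite(f"pics/{n}0.png",p);np.save(f"pics/{n}0d.npy",d)
    print(n,bot.camera_params(n))
print(bot.camera_params("wrist"))
E
```

```text
{'clock': np.float64(0.0), 'joint_pos': array([-1.294,  0.241,  0.004,  1.335, -0.   ,  1.571]), 'joint_vel': array([0.   , 0.001, 0.001, 0.001, 0.001, 0.001]), 'tau': array([ 1.0000e-03, -3.7232e+01,  2.5241e+01,  1.7000e-02,  0.0000e+00,
        0.0000e+00]), 'eef_pos': array([ 0.136, -0.48 ,  0.23 ]), 'tool_rot': array([-0.098,  0.701, -0.7  ,  0.097]), 'ft_force': array([ 0.447, -0.682,  0.144]), 'ft_torque': array([-0.033,  0.009,  0.004]), 'grip_width': np.float64(0.085)}
top {'camera_matrix': array([[496.18977238,   0.        , 310.23240909],
       [  0.        , 496.18977238, 235.82691472],
       [  0.        ,   0.        ,   1.        ]]), 'rvec': array([ 2.11036043, -2.14708078,  0.16443997]), 'tvec': array([0.05013648, 0.51937741, 1.27301649])}
side {'camera_matrix': array([[583.2529641 ,   0.        , 321.73259571],
       [  0.        , 583.2529641 , 237.79483088],
       [  0.        ,   0.        ,   1.        ]]), 'rvec': array([ 2.39268723, -0.05585869,  0.02895763]), 'tvec': array([-0.50497162,  0.14456518,  1.58850971])}
{'camera_matrix': array([[352.15956017,   0.        , 319.24352395],
       [  0.        , 352.15956017, 240.47065375],
       [  0.        ,   0.        ,   1.        ]]), 'T_tool_cam': array([[-8.73246131e-04,  9.58409847e-01,  2.85394118e-01,
        -7.23356850e-02],
       [ 5.35421875e-05, -2.85394182e-01,  9.58410224e-01,
        -1.42596025e-01],
       [ 9.99999617e-01,  8.52208646e-04,  1.97904006e-04,
         2.59613636e-04],
       [ 0.00000000e+00,  0.00000000e+00,  0.00000000e+00,
         1.00000000e+00]])}
```

View pics/top0.png

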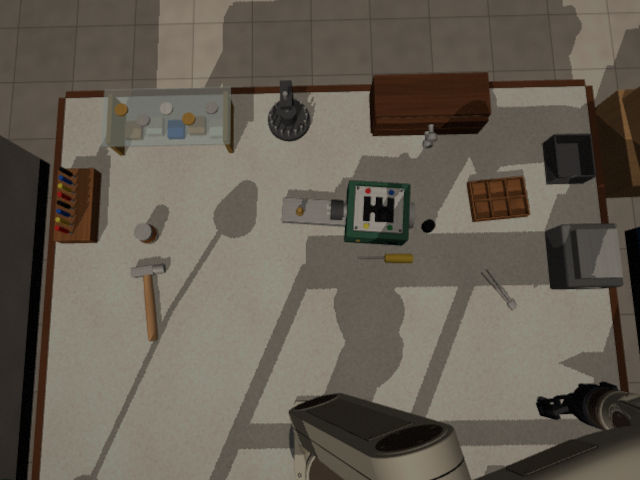

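View pics/side0.png

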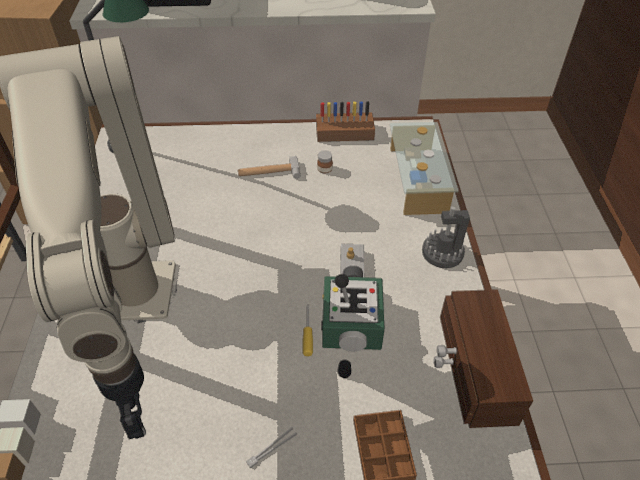

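```bash
cat > h.py <<'E'
from workcell import bot
import cv2,numpy as np
def cam(n):
    c=bot.camera_params(n);R=cv2.Rodrigues(c["rvec"])[0];return c["camera_matrix"],R,c["tvec"]
def ray(n,u,v,z):
    K,R,t=cam(n);d=R.T@np.linalg.solve(K,[u,v,1]);o=-R.T@t;return o+d*(z-o[2])/d[2]
def px(n,P):
    K,R,t=cam(n);q=K@(R@np.array(P)+t);return q[:2]/q[2]
E
python3 - <<'E'
from h import *
a=cv2.imread("pics/top0.png")[160:280,330:450];b=cv2.imread("pics/side0.png")[260:360,305:405]
for n,im,x0,y0 in(("top",a,330,160),("side",b,305,260)):
    h=cv2.cvtColor(im,cv2.COLOR_BGR2HSV)
    for c,lo,hi in(("r",0,6),("r2",172,180),("y",22,34),("g",45,85),("b",100,125)):
        m=((h[...,0]>=lo)&(h[...,0]<=hi)&(h[...,1]>110)&(h[...,2]>70)).astype(np.uint8)
        k,_,s,ce=cv2.connectedComponentsWithStats(m)
        for i in range(1,k):
            if s[i,4]>7:
                u,v=ce[i]+[x0,y0];print(n,c,s[i,4],round(u,1),round(v,1),ray(n,u,v,.103).round(4))
cv2.imwrite("pics/crop1.png",np.hstack([cv2.resize(x,(400,400),interpolation=cv2.INTER_CUBIC) for x in(a,b)]))
E
```

```text
top r 24 367.5 190.5 [ 0.6255 -0.1084  0.103 ]
top y 23 365.9 225.5 [ 0.5341 -0.1011  0.103 ]
top y 197 398.7 258.0 [ 0.4496 -0.1804  0.103 ]
top b 14 391.1 191.7 [ 0.6211 -0.1687  0.103 ]
side r 18 371.7 290.4 [ 0.6255 -0.1061  0.103 ]
side y 20 335.0 289.1 [ 0.5335 -0.0979  0.103 ]
side y 177 308.3 341.5 [ 0.4615 -0.249   0.103 ]
side g 13 334.4 308.6 [ 0.5283 -0.1579  0.103 ]
side b 16 372.1 309.7 [ 0.62   -0.1652  0.103 ]
```

View pics/crop1.png

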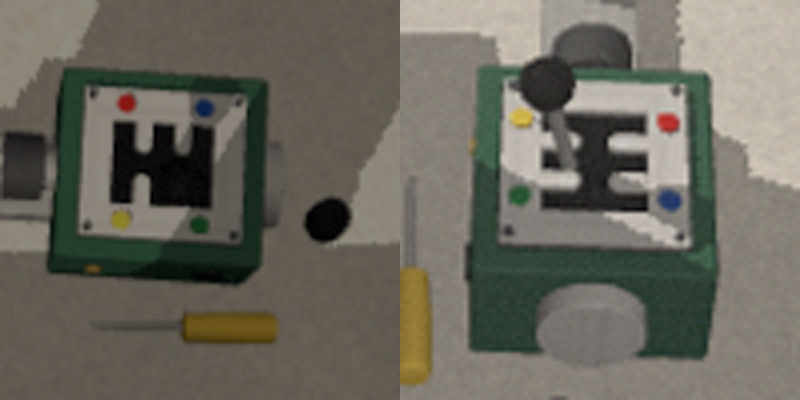

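```bash
cat >> h.py <<'E'
C=np.array([.577,-.133]);Y=np.arctan2(-.0077,.0917)
A=np.array([[np.cos(Y),-np.sin(Y)],[np.sin(Y),np.cos(Y)]])  # lathe->world
def L(p): return np.r_[A.T@(np.array(p[:2])-C),p[2]]
def W(p): return np.r_[A@np.array(p[:2])+C,p[2]]
def cloud(n,d):
    K,R,t=cam(n);v,u=np.nonzero(d);z=d[v,u];q=np.linalg.inv(K)@np.array([u,v,np.ones_like(u)])*z
    P=(R.T@(q-t[:,None])).T;P[:,:2]=(P[:,:2]-C)@A;return P,u,v
E
python3 - <<'E'
from h import *
print(np.degrees(Y), L(ray("top",380,206.5,.175)))
print("side knob",[L(ray("side",341.8,280.5,z)).round(4) for z in(.165,.175,.183)])
for n in("top","side"):
    P,u,v=cloud(n,np.load(f"pics/{n}0d.npy"))
    k=(abs(P[:,0])<.09)&(abs(P[:,1])<.1)&(P[:,2]>.115)&(P[:,2]<.25)
    Q=P[k];t=Q[:,2]>.15
    print(n,k.sum(),"top half",t.sum(),Q[t].mean(0).round(4) if t.any() else"",Q.max(0),Q[t].min(0),u[k].mean(),v[k].mean())
    if t.sum()>10: print("sphere",np.r_[np.linalg.lstsq(np.c_[2*Q[t],np.ones(t.sum())],(Q[t]**2).sum(1),rcond=None)[0]].round(4))
for nm,p in(("loupe",(428,226,.034)),("scd",(399,258,.015))): print(nm,L(ray("top",*p)),ray("top",*p))
from scipy.spatial.transform import Rotation as Ro
print(Ro.from_quat(bot.get_obs()["tool_rot"]).as_matrix().round(3))
E
```

```text
-4.7998361139047 [-0.01081089  0.00293154  0.175     ]
side knob [array([-0.0306,  0.0099,  0.165 ]), array([-0.0309,  0.0019,  0.175 ]), array([-0.031 , -0.0046,  0.183 ])]
top 161 top half 161 [-0.0333 -0.0053  0.1921] [-0.01569151  0.01042837  0.20193993] [-0.04795075 -0.02277738  0.17684067] 383.98136645962734 214.3726708074534
sphere [-0.0317 -0.0062  0.1839 -0.0346]
side 205 top half 169 [-0.0323 -0.0097  0.1878] [-0.0162199   0.00597857  0.20231985] [-0.04955027 -0.02508087  0.15061618] 341.90731707317076 283.2
sphere [-0.0314 -0.0007  0.1771 -0.0319]
loupe [-0.02245366 -0.14334946  0.034     ] [ 0.54263032 -0.27396794  0.034     ]
scd [-0.1110975 -0.0724424  0.015    ] [ 0.46023049 -0.19589227  0.015     ]
[[-0.962 -0.001  0.273]
 [-0.273  0.002 -0.962]
 [ 0.    -1.    -0.002]]
```

Emit:
move_arm:
  increments:
    - {"grip": 1, "linear": [-0.21, 0, -0.12], "twist": 0}
    - {"grip": 1, "linear": [-0.21, 0, -0.12], "twist": 0}
    - {"grip": 1, "linear": [-0.21, 0, -0.12], "twist": 0}
    - {"grip": 1, "linear": [-0.21, 0, -0.12], "twist": 0}
    - {"grip": 1, "linear": [-0.21, 0, -0.12], "twist": 0.0}

```text
clock: 0.6
eef_pos: [0.3068, -0.3068, 0.2276]
tool_rot: [-0.093, 0.703, -0.7, 0.091]
ft_force: [0.8, -0.5, -0.7]
grip_width: 0.0123
```

Emit:
move_arm:
  increments:
    - {"grip": 1, "linear": [0, 0, 0], "twist": 0.07}
    - {"grip": 1, "linear": [0, 0, 0], "twist": 0.07}
    - {"grip": 1, "linear": [0, 0, 0], "twist": 0.05}
    - {"grip": 1, "linear": [0, 0, 0], "twist": 0}
    - {"grip": 1, "linear": [0, 0, 0], "twist": 0}

```text
clock: 1.1
eef_pos: [0.3113, -0.2989, 0.2258]
tool_rot: [0.038, 0.709, -0.703, -0.042]
ft_force: [0.5, 0.3, 0.1]
grip_width: 0.0001
```

```bash
cat >> h.py <<'E'
from scipy.spatial.transform import Rotation as Ro
def st(goal=None):
    o=bot.get_obs();R=Ro.from_quat(o["tool_rot"]).as_matrix();p=L(o["eef_pos"])
    X=A.T@R[:2,0];print("t",round(o["clock"],2),"lathe tcp",p.round(4),"toolx yaw err from -X deg",np.degrees(np.arctan2(-X[1],-X[0])).round(1),"F",o["ft_force"].round(1),"w",o["grip_width"].round(3),"axis",R[:,1].round(3))
    if goal is not None: print("tool shift/0.2:",(R.T@(W(goal)-o["eef_pos"])/.2).round(3))
E
python3 -c "
from h import *
st([-.09,-.003,.231])"
```

```text
Traceback (most recent call last):
  File "h.py", line 19, in st
    X=A.T@R[:2,0];print("t",round(o["clock"],2),"lathe tcp",p.round(4),"toolx yaw err from -X deg",np.degrees(np.arctan2(-X[1],-X[0])).round(1),"F",o["ft_force"].round(1),"w",o["grip_width"].round(3),"axis",R[:,1].round(3))
                                                                                                                                                                               ^^^^^^^^^^^^^^^^^^^^^
AttributeError: 'float' object has no attribute 'round'
```

```bash
sed -i 's/o\["grip_width"\].round(3)/round(float(o["grip_width"]),3)/' h.py
python3 -c "
from h import *
st([-.09,-.003,.231])"
```

```text
t 1.1 lathe tcp [-0.2509 -0.1876  0.2258] toolx yaw err from -X deg -1.7 F [0.5 0.3 0.1] w 0.0 axis [-0.005  0.008 -1.   ]
tool shift/0.2: [-0.776 -0.023 -0.947]
```

Emit:
move_arm:
  increments:
    - {"grip": 1, "linear": [-0.15, 0, -0.18], "twist": 0}
    - {"grip": 1, "linear": [-0.15, 0, -0.18], "twist": 0}
    - {"grip": 1, "linear": [-0.15, 0, -0.18], "twist": 0}
    - {"grip": 1, "linear": [-0.15, 0, -0.18], "twist": 0}
    - {"grip": 1, "linear": [-0.15, 0, -0.18], "twist": 0.0}

```text
clock: 1.6
eef_pos: [0.4821, -0.1395, 0.2256]
tool_rot: [0.042, 0.708, -0.704, -0.046]
ft_force: [0.5, -0.4, -0.2]
grip_width: 0.0
```

```bash
python3 -c "
from h import *
st([-.085,-.003,.16])
p,d=bot.camera('wrist');cv2.imwrite('pics/w1.png',p)
st([-.085,-.003,.16])"
```

```text
t 1.6 lathe tcp [-0.094  -0.0145  0.2256] toolx yaw err from -X deg -2.3 F [ 0.5 -0.4 -0.2] w 0.0 axis [-0.006  0.006 -1.   ]
tool shift/0.2: [-0.045  0.328 -0.057]
t 1.65 lathe tcp [-0.0892 -0.0091  0.2253] toolx yaw err from -X deg -1.9 F [4.9 2.1 0. ] w 0.0 axis [-0.001  0.01  -1.   ]
tool shift/0.2: [-0.021  0.327 -0.028]
```

View pics/w1.png

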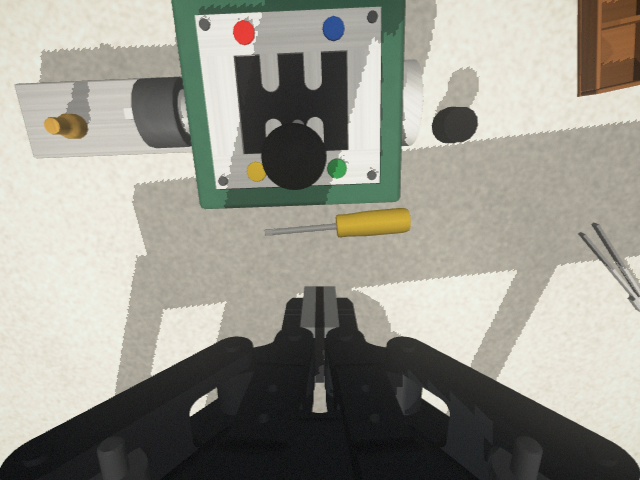

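Emit:
move_arm:
  increments:
    - {"grip": 1, "linear": [0, 0.12, -0.03], "twist": 0.015}
    - {"grip": 1, "linear": [0, 0.12, -0.03], "twist": 0}
    - {"grip": 1, "linear": [0, 0.1, 0], "twist": 0}
    - {"grip": 1, "linear": [0, 0, 0], "twist": 0}
    - {"grip": 1, "linear": [0, 0, 0], "twist": 0.0}

```text
clock: 2.15
eef_pos: [0.4913, -0.1202, 0.155]
tool_rot: [0.047, 0.709, -0.702, -0.049]
ft_force: [-0.3, -0.2, 0.4]
grip_width: -0.0002
```

```bash
python3 -c "
from h import *
st([-.028,.002,.16])"
```

```text
t 2.15 lathe tcp [-0.0865  0.0056  0.155 ] toolx yaw err from -X deg -3.0 F [-0.3 -0.2  0.4] w -0.0 axis [-0.001  0.01  -1.   ]
tool shift/0.2: [-0.293 -0.026  0.002]
```

Emit:
move_arm:
  increments:
    - {"grip": 1, "linear": [-0.06, 0, 0.015], "twist": -0.025}
    - {"grip": 1, "linear": [-0.05, 0, 0], "twist": 0}
    - {"grip": 1, "linear": [-0.05, 0, 0], "twist": 0}
    - {"grip": 1, "linear": [-0.05, 0, 0], "twist": 0}
    - {"grip": 1, "linear": [0, 0, 0], "twist": 0.0}

```text
clock: 2.65
eef_pos: [0.5342, -0.1301, 0.1602]
tool_rot: [0.032, 0.71, -0.703, -0.031]
ft_force: [-1.0, 0.7, -0.9]
grip_width: 0.0
```

```bash
cat >> h.py <<'E'
def knob(n="side"):
    _,d=bot.camera(n);P,u,v=cloud(n,d);k=(abs(P[:,0])<.1)&(abs(P[:,1])<.1)&(P[:,2]>.155)&(P[:,2]<.3);return P[k]
def look(name):
    b,d=bot.camera("side");b=b[250:350,295:395];a=bot.camera("wrist")[0]
    cv2.imwrite(name,np.hstack([cv2.resize(a,(440,330)),cv2.resize(b,(330,330),interpolation=cv2.INTER_CUBIC)]))
E
python3 -c "
from h import *
st([-.028,.002,.16]);look('pics/k2.png');st([-.028,.002,.16])"
```

```text
t 2.65 lathe tcp [-0.0429 -0.0007  0.1602] toolx yaw err from -X deg -0.3 F [-1.   0.7 -0.9] w 0.0 axis [ 0.002  0.009 -1.   ]
tool shift/0.2: [-0.074  0.001 -0.014]
t 2.75 lathe tcp [-0.0435 -0.0006  0.16  ] toolx yaw err from -X deg -0.3 F [ 1.  -0.8 -0.4] w 0.0 axis [ 0.002  0.009 -1.   ]
tool shift/0.2: [-0.078  0.    -0.014]
```

View pics/k2.png

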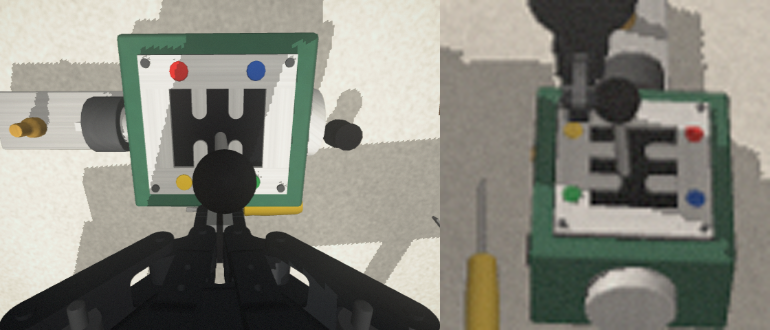

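Emit:
move_arm:
  increments:
    - {"grip": 1, "linear": [-0.035, 0, 0], "twist": 0}
    - {"grip": 1, "linear": [-0.03, 0, 0], "twist": 0}
    - {"grip": 1, "linear": [0, 0, 0], "twist": 0}
    - {"grip": 1, "linear": [0, 0, 0], "twist": 0}
    - {"grip": 1, "linear": [0, 0, 0], "twist": 0.0}

```text
clock: 3.25
eef_pos: [0.5462, -0.1314, 0.161]
tool_rot: [0.032, 0.709, -0.703, -0.032]
ft_force: [-0.5, 0.0, 1.1]
grip_width: -0.0002
```

```bash
cat >> h.py <<'E'
def knobside(near,save=None):
    # black ball: best dark circle near the predicted lathe position, upsampled crop
    b,_=bot.camera("side");c=px("side",W(near)).round().astype(int);s=30;u0,v0=c-s
    g=cv2.cvtColor(b[v0:v0+2*s,u0:u0+2*s],cv2.COLOR_BGR2GRAY);g=cv2.resize(g,None,fx=8,fy=8,interpolation=cv2.INTER_CUBIC)
    if save: cv2.imwrite(save,g)
    h=cv2.HoughCircles(g,cv2.HOUGH_GRADIENT,1.5,40,param1=80,param2=18,minRadius=42,maxRadius=62)
    for x,y,r in ([] if h is None else h[0][:4]): 
        q=L(ray("side",(x+.5)/8-.5+u0,(y+.5)/8-.5+v0,near[2]));print("knob cand",q.round(4),"r",r/8)
E
python3 -c "
from h import *
st([-.028,.002,.16]);print(L(ray('side',349,280.3,.18)))
knobside([0,0,.183],'pics/s3.png')"
```

```text
t 3.25 lathe tcp [-0.0308 -0.001   0.161 ] toolx yaw err from -X deg -0.4 F [-0.5  0.   1.1] w -0.0 axis [ 0.001  0.009 -1.   ]
tool shift/0.2: [-0.014  0.005 -0.015]
[-0.01385096 -0.00086741  0.18      ]
knob cand [-0.0045 -0.0002  0.183 ] r 7.425
knob cand [-0.0241 -0.0607  0.183 ] r 7.425
knob cand [0.0354 0.0175 0.183 ] r 7.21875
knob cand [-0.0195 -0.0344  0.183 ] r 6.75
```

View pics/s3.png

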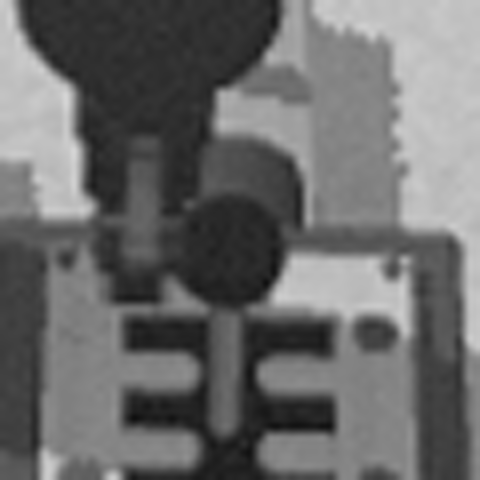

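Emit:
move_arm:
  increments:
    - {"grip": 1, "linear": [-0.022, 0, 0], "twist": 0}
    - {"grip": 1, "linear": [0, 0, 0], "twist": 0}
    - {"grip": 1, "linear": [0.1, 0, 0], "twist": 0}
    - {"grip": 1, "linear": [0.1, 0, 0], "twist": 0}
    - {"grip": 1, "linear": [0, 0, -0.15], "twist": 0.0}

```text
clock: 3.8
eef_pos: [0.5143, -0.1005, 0.1608]
tool_rot: [0.034, 0.709, -0.704, -0.032]
ft_force: [1.4, 0.2, 0.0]
grip_width: 0.0
```

Emit:
move_arm:
  increments:
    - {"grip": 1, "linear": [0, 0, -0.15], "twist": 0}
    - {"grip": 1, "linear": [0, 0, 0], "twist": 0}
    - {"grip": 1, "linear": [0, 0, 0], "twist": 0}
    - {"grip": 1, "linear": [0, 0, 0], "twist": 0}
    - {"grip": 1, "linear": [0, 0, 0], "twist": 0.0}

```text
clock: 4.3
eef_pos: [0.5189, -0.0688, 0.1615]
tool_rot: [0.035, 0.709, -0.704, -0.03]
ft_force: [0.9, 0.2, 1.0]
grip_width: -0.0001
```

```bash
python3 -c "
from h import *
st([0,.055,.158])
knobside([0,0,.183],'pics/s4.png')"
```

```text
t 4.3 lathe tcp [-0.0632  0.0592  0.1615] toolx yaw err from -X deg -0.5 F [0.9 0.2 1. ] w -0.0 axis [ 0.008  0.007 -1.   ]
tool shift/0.2: [-0.316  0.02   0.018]
knob cand [-1.00e-04 -2.90e-03  1.83e-01] r 6.9375
knob cand [-0.0691  0.0602  0.183 ] r 7.21875
knob cand [ 0.0131 -0.0604  0.183 ] r 7.425
knob cand [0.0359 0.0175 0.183 ] r 6.3375
```

Emit:
move_arm:
  increments:
    - {"grip": 1, "linear": [-0.16, 0.02, 0], "twist": 0}
    - {"grip": 1, "linear": [-0.15, 0.01, 0], "twist": 0}
    - {"grip": 1, "linear": [0, 0, 0], "twist": 0}
    - {"grip": 1, "linear": [0, 0, 0], "twist": 0}
    - {"grip": 1, "linear": [0, 0, 0], "twist": 0.0}

```text
clock: 4.85
eef_pos: [0.5803, -0.0779, 0.1543]
tool_rot: [0.036, 0.709, -0.704, -0.033]
ft_force: [-0.5, -0.3, -0.3]
grip_width: 0.0001
```

```bash
python3 -c "
from h import *
st([0,-.01,.158])"
```

```text
t 4.85 lathe tcp [-0.0013  0.0552  0.1543] toolx yaw err from -X deg -0.8 F [-0.5 -0.3 -0.3] w 0.0 axis [ 0.004  0.007 -1.   ]
tool shift/0.2: [-0.011 -0.021  0.326]
```

Emit:
move_arm:
  increments:
    - {"grip": 1, "linear": [0, 0, 0.06], "twist": 0}
    - {"grip": 1, "linear": [0, 0, 0.05], "twist": 0}
    - {"grip": 1, "linear": [0, 0, 0.05], "twist": 0}
    - {"grip": 1, "linear": [0, 0, 0.05], "twist": 0}
    - {"grip": 1, "linear": [0, 0, 0], "twist": 0.0}

```text
clock: 5.35
eef_pos: [0.5738, -0.123, 0.1551]
tool_rot: [0.036, 0.709, -0.703, -0.033]
ft_force: [0.4, 1.0, -0.8]
grip_width: 0.0002
```

```bash
python3 -c "
from h import *
st([0,-.022,.156])
knobside([0,-.02,.181],'pics/s5.png')"
```

```text
t 5.35 lathe tcp [-0.004   0.0097  0.1551] toolx yaw err from -X deg -0.8 F [ 0.4  1.  -0.8] w 0.0 axis [ 0.005  0.009 -1.   ]
tool shift/0.2: [-0.022 -0.006  0.158]
knob cand [-0.0256 -0.073   0.181 ] r 7.425
knob cand [-0.0477 -0.0886  0.181 ] r 5.94375
knob cand [ 0.0178 -0.074   0.181 ] r 7.425
knob cand [0.0356 0.0187 0.181 ] r 6.16875
```

Emit:
move_arm:
  increments:
    - {"grip": 1, "linear": [-0.022, 0, 0.04], "twist": 0}
    - {"grip": 1, "linear": [-0.005, 0, 0.04], "twist": 0}
    - {"grip": 1, "linear": [0, 0, 0.04], "twist": 0}
    - {"grip": 1, "linear": [0, 0, 0.03], "twist": 0}
    - {"grip": 1, "linear": [0, 0, 0], "twist": 0.0}

```text
clock: 5.9
eef_pos: [0.5754, -0.1542, 0.1534]
tool_rot: [0.034, 0.71, -0.702, -0.034]
ft_force: [-0.0, 1.4, -0.1]
grip_width: 0.0001
```

```bash
python3 -c "
from h import *
st([0,-.03,.156]);look('pics/k6.png')"
```

```text
t 5.9 lathe tcp [ 0.0002 -0.0213  0.1534] toolx yaw err from -X deg -0.7 F [-0.   1.4 -0.1] w 0.0 axis [ 0.001  0.011 -1.   ]
tool shift/0.2: [ 0.    -0.013  0.043]
```

View pics/k6.png

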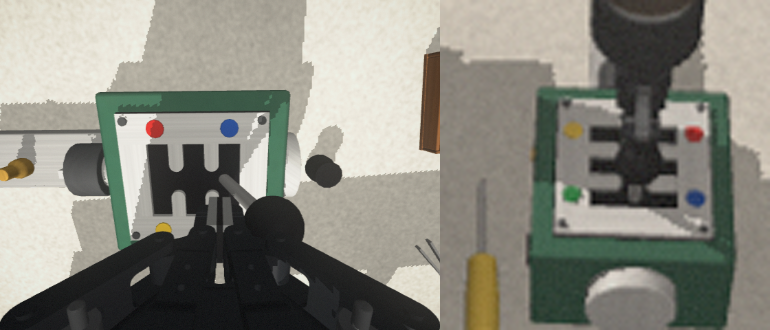

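Emit:
move_arm:
  increments:
    - {"grip": 1, "linear": [0, 0, 0.025], "twist": 0}
    - {"grip": 1, "linear": [0, 0, 0.02], "twist": 0}
    - {"grip": 1, "linear": [0, 0, 0.01], "twist": 0}
    - {"grip": 1, "linear": [0, 0, 0], "twist": 0}
    - {"grip": 1, "linear": [0, 0, 0], "twist": 0.0}

```text
clock: 6.5
eef_pos: [0.5745, -0.1642, 0.1533]
tool_rot: [0.034, 0.711, -0.702, -0.033]
ft_force: [-0.1, 1.6, -0.2]
grip_width: 0.0004
```

```bash
python3 -c "
from h import *
st([0,-.036,.156]);print(L(ray('side',354.7,300,.176)))
knobside([0,-.058,.172],'pics/s7.png')"
```

```text
t 6.5 lathe tcp [ 1.000e-04 -3.130e-02  1.533e-01] toolx yaw err from -X deg -0.6 F [-0.1  1.6 -0.2] w 0.0 axis [ 0.002  0.013 -1.   ]
tool shift/0.2: [ 0.    -0.014  0.024]
[-0.00029913 -0.05556911  0.176     ]
knob cand [-0.0097 -0.1067  0.172 ] r 6.99375
knob cand [-0.0444 -0.093   0.172 ] r 6.16875
knob cand [ 0.0449 -0.0948  0.172 ] r 6.1875
knob cand [ 0.0562 -0.0042  0.172 ] r 7.40625
```

Emit:
move_arm:
  increments:
    - {"grip": 1, "linear": [0, 0, -0.1], "twist": 0}
    - {"grip": 1, "linear": [0, 0, -0.1], "twist": 0}
    - {"grip": 1, "linear": [-0.16, 0, 0], "twist": 0}
    - {"grip": 1, "linear": [-0.16, 0, 0], "twist": 0}
    - {"grip": 1, "linear": [0, 0, 0], "twist": 0.0}

```text
clock: 7.05
eef_pos: [0.6416, -0.1324, 0.1541]
tool_rot: [0.034, 0.708, -0.704, -0.035]
ft_force: [0.3, 0.2, -0.2]
grip_width: 0.0002
```

```bash
python3 -c "
from h import *
st([.06,-.058,.15])
knobside([0,-.06,.172],'pics/s8.png')"
```

```text
t 7.05 lathe tcp [0.0643 0.006  0.1541] toolx yaw err from -X deg -0.8 F [ 0.3  0.2 -0.2] w 0.0 axis [-0.001  0.005 -1.   ]
tool shift/0.2: [0.017 0.019 0.32 ]
knob cand [-0.0215 -0.0659  0.172 ] r 7.63125
knob cand [-0.0116 -0.04    0.172 ] r 7.63125
knob cand [-0.0084 -0.1083  0.172 ] r 7.63125
knob cand [-0.0244 -0.0283  0.172 ] r 6.58125
```

View pics/s8.png

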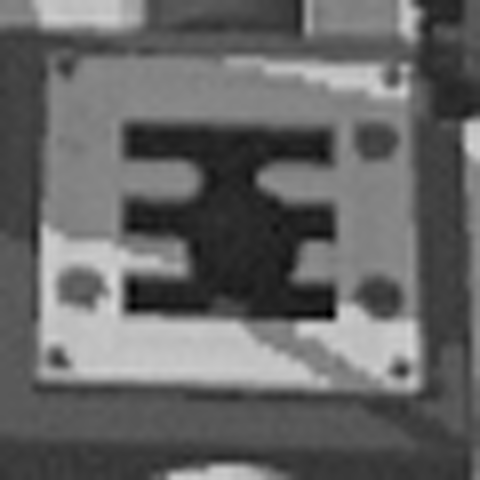

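Emit:
move_arm:
  increments:
    - {"grip": 1, "linear": [0, 0.02, 0.17], "twist": 0}
    - {"grip": 1, "linear": [0, 0.01, 0.16], "twist": 0}
    - {"grip": 1, "linear": [0, 0, 0], "twist": 0}
    - {"grip": 1, "linear": [0.04, 0, 0], "twist": 0}
    - {"grip": 1, "linear": [0, 0, 0], "twist": 0.0}

```text
clock: 7.6
eef_pos: [0.6222, -0.1996, 0.1497]
tool_rot: [0.033, 0.707, -0.706, -0.035]
ft_force: [0.2, 0.2, 0.7]
grip_width: 0.0001
```

```bash
python3 -c "
from h import *
st([-.012,-.06,.148])"
```

```text
t 7.6 lathe tcp [ 0.0506 -0.0626  0.1497] toolx yaw err from -X deg -0.8 F [0.2 0.2 0.7] w 0.0 axis [-0.003  0.002 -1.   ]
tool shift/0.2: [ 0.313  0.009 -0.009]
```

Emit:
move_arm:
  increments:
    - {"grip": 1, "linear": [0.07, 0, 0], "twist": 0}
    - {"grip": 1, "linear": [0.06, 0, 0], "twist": 0}
    - {"grip": 1, "linear": [0.06, 0, 0], "twist": 0}
    - {"grip": 1, "linear": [0.06, 0, 0], "twist": 0}
    - {"grip": 1, "linear": [0.05, 0, 0], "twist": 0.0}

```text
clock: 8.1
eef_pos: [0.5631, -0.1908, 0.1529]
tool_rot: [-0.035, -0.706, 0.707, 0.03]
ft_force: [1.9, -1.0, -1.4]
grip_width: 0.0
```

```bash
python3 -c "
from h import *
st([-.0245,-.06,.148])"
```

```text
t 8.1 lathe tcp [-0.0091 -0.0588  0.1529] toolx yaw err from -X deg -0.4 F [ 1.9 -1.  -1.4] w 0.0 axis [ 0.007 -0.003 -1.   ]
tool shift/0.2: [0.077 0.024 0.007]
```

Force is small; creep the last part.

Emit:
move_arm:
  increments:
    - {"grip": 1, "linear": [0.02, 0.02, 0], "twist": 0}
    - {"grip": 1, "linear": [0.02, 0, 0], "twist": 0}
    - {"grip": 1, "linear": [0.015, 0, 0], "twist": 0}
    - {"grip": 1, "linear": [0.01, 0, 0], "twist": 0}
    - {"grip": 1, "linear": [0, 0, 0], "twist": 0.0}

```text
clock: 8.6
eef_pos: [0.5505, -0.1875, 0.1502]
tool_rot: [-0.035, -0.705, 0.708, 0.027]
ft_force: [1.5, -1.8, -1.9]
grip_width: 0.0003
```

```bash
python3 -c "
from h import *
st([-.0245,-.06,.148])"
```

```text
t 8.6 lathe tcp [-0.0219 -0.0565  0.1502] toolx yaw err from -X deg -0.2 F [ 1.5 -1.8 -1.9] w 0.0 axis [ 0.012 -0.004 -1.   ]
tool shift/0.2: [0.013 0.011 0.017]
```

Emit:
move_arm:
  increments:
    - {"grip": 1, "linear": [0.012, 0, 0], "twist": 0}
    - {"grip": 1, "linear": [0.01, 0, 0], "twist": 0}
    - {"grip": 1, "linear": [0.008, 0, 0], "twist": 0}
    - {"grip": 1, "linear": [0, 0, 0], "twist": 0}
    - {"grip": 1, "linear": [0, 0, 0], "twist": 0.0}

```text
clock: 9.1
eef_pos: [0.5502, -0.1875, 0.1502]
tool_rot: [-0.039, -0.705, 0.708, 0.023]
ft_force: [1.4, -0.0, -0.4]
grip_width: -0.0001
```

```bash
python3 -c "
from h import *
st([-.03,-.06,.148])"
```

```text
t 9.1 lathe tcp [-0.0222 -0.0566  0.1502] toolx yaw err from -X deg -0.2 F [ 1.4 -0.  -0.4] w -0.0 axis [ 0.022 -0.005 -1.   ]
tool shift/0.2: [0.039 0.01  0.017]
```

Emit:
move_arm:
  increments:
    - {"grip": 1, "linear": [0.02, 0, 0], "twist": 0}
    - {"grip": 1, "linear": [0.02, 0, 0], "twist": 0}
    - {"grip": 1, "linear": [-0.1, 0, 0], "twist": 0}
    - {"grip": 1, "linear": [-0.15, 0, 0], "twist": 0}
    - {"grip": 1, "linear": [-0.1, 0, 0], "twist": 0.0}

```text
clock: 9.6
eef_pos: [0.6152, -0.1927, 0.1528]
tool_rot: [-0.041, -0.706, 0.707, 0.021]
ft_force: [0.6, 0.8, -0.6]
grip_width: -0.0
```

Emit:
move_arm:
  increments:
    - {"grip": 1, "linear": [0, -0.2, -0.12], "twist": 0}
    - {"grip": 1, "linear": [0, -0.2, -0.12], "twist": 0}
    - {"grip": 1, "linear": [0, -0.1, -0.2], "twist": 0}
    - {"grip": 1, "linear": [0, 0, -0.2], "twist": 0}
    - {"grip": 1, "linear": [0, 0, 0], "twist": 0.0}

```text
clock: 10.1
eef_pos: [0.6205, -0.0622, 0.2498]
tool_rot: [0.036, 0.707, -0.706, -0.029]
ft_force: [1.0, 0.0, -0.1]
grip_width: 0.0002
```

```bash
python3 -c "
from h import *
st();knobside([-.052,-.055,.165],'pics/s9.png')
for n in('side','top'):
    Q=knob(n);Q=Q[(Q[:,2]<.2)&(Q[:,1]<-.02)&(Q[:,0]<0)];print(n,len(Q),Q.min(0).round(4),Q.max(0).round(4),Q.mean(0).round(4))
a=cv2.imread('pics/top0.png');b=bot.camera('top')[0];c=bot.camera('side')[0]
cv2.imwrite('pics/f.png',np.hstack([cv2.resize(b[140:320,260:500],(400,300)),cv2.resize(c[250:350,295:395],(300,300),interpolation=cv2.INTER_CUBIC)]))"
```

```text
t 10.1 lathe tcp [0.0374 0.0742 0.2498] toolx yaw err from -X deg -0.5 F [ 1.   0.  -0.1] w 0.0 axis [ 0.011  0.001 -1.   ]
knob cand [-0.05   -0.0573  0.165 ] r 6.7875
knob cand [-0.0261 -0.0852  0.165 ] r 7.425
knob cand [-0.0235 -0.0333  0.165 ] r 7.0125
knob cand [-0.0459 -0.0902  0.165 ] r 5.55
side 163 [-0.0668 -0.0761  0.1574] [-0.0364 -0.0469  0.1839] [-0.0519 -0.0641  0.1742]
top 6 [-0.0548 -0.0764  0.1691] [-0.0429 -0.075   0.1749] [-0.0492 -0.0757  0.1718]
```

View pics/f.png

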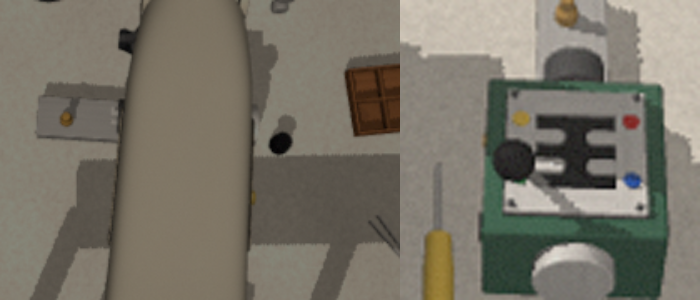

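```bash
python3 -c "
from h import *
st();bot.job_done();st()"
```

```text
t 10.35 lathe tcp [0.0376 0.0685 0.2485] toolx yaw err from -X deg -0.9 F [-0.6 -0.7  0. ] w 0.0 axis [ 0.01  -0.001 -1.   ]
the job is handed in; nothing more can be done
the job is handed in; nothing more can be done
```

The gear lever is in the green-disc corner slot (the lathe's -x, -y corner), and I handed the job in at about 10.4 s. I pushed it with closed fingers on the side of the knob in three moves:
1. Along +x out of the middle lane into the cross channel.
2. Along -y into the outer lane.
3. Along -x until it stopped moving.

**Lever position:** After I backed off, the side camera put the knob at about (-50 to -52, -57) mm in the lathe's frame. Fully home is (-52, -55) mm.

**Forces:** In the readings taken after each move, the wrist force stayed under about 5 N. These are end-of-move values only; I did not see the peaks in between.

**Arm and loose things:** The gripper ended at 0.25 m height, touching nothing. The loupe, screwdriver, collet and tray showed no visible shift in the last pictures. I did not measure them, and I did not recheck the jar, hammer or tweezers.

**Weak checks:** The circle finder gave wrong candidates whenever the gripper or the dark slots hid the knob, so I judged those steps by eye from the pictures. In the final check the arm blocked most of the top view. The end position therefore rests on the side camera and on the final pushes barely moving the fingers (0.3 mm for 6 mm commanded).

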